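Leak-test the seam of an incubation chamber

TASK

Screw the cap on the chamber's gas port fully shut (clockwise), then take the leak-test wand from its cradle and guide its tip along the whole L-shaped seam of the lid in one steady pass, from the end beside the cap, round the corner, to the other end, keeping the tip over the black seam line, touching lightly or just above it (within a centimetre), and slow: never above 10 cm a second, even for a moment, while the tip is near the lid. Then lay the wand back in its cradle the way it lay, without dropping it, and leave the other things on the bench where they are.

Things in the scene. Friction and masses are not known exactly. Their poses are not given: they have to be found in the camera images.
- chamber: fixed white box, 180 (x) x 220 (y) x 65 mm high, origin at the centre of its underside, z up. On its flat lid (z 65) a flush black seam 5 mm wide bounds an aluminium hatch panel: long leg from (x 20, y -110) at the lid's edge to the corner (20, 40), short leg from there to (-90, 40) at the lid's edge (mm, this frame)
- seam_start (a point): end of the seam beside the screw cap, at the lid's edge, on the lid's surface (chamber frame 20, -110, 65 mm)
- seam_corner (a point): corner of the seam, on the lid's surface (chamber frame 20, 40, 65 mm)
- seam_end (a point): other end of the seam, at the lid's edge, on the lid's surface (chamber frame -90, 40, 65 mm)
- cap_grip (a point): point on the axis of the black round ribbed screw cap, 40 mm in diameter, 31 mm tall, upright on the lid at chamber (60, -75); its foot is 5, this point 25, its top 36 mm above the lid (41 with the grip ridge across the top); grip it across any diameter
- cap (a joint): turn of the screw cap about the vertical, rad: 0 is fully shut (hard stop), positive is open; it shuts clockwise seen from above and stays where left. At 0 the cap's ridge is parallel to the chamber's x axis
- wand: leak-test wand, 160 g: white bar handle 120 long (x -70 to +50), 26 wide (y), 28 mm high (z 0 to 28); a steel tube 11 mm thick leaves its +x end and bends straight down to the tip. Origin on the handle's underside near the centre of mass; best gripped there, across y
- wand_tip (a point): tip of the wand (6 mm across), at x 100, z -50 mm in the wand's frame
- cradle: fixed stand, base 150 x 70 x 8 mm, origin at the centre of its underside; two U-shaped saddles 12 mm thick at x -45 and +45 carry the wand's handle 75 mm above the origin; their cheeks, 34 mm apart, rise 14 mm more. The wand lies with its origin over the cradle's, x axes alike, tip beyond the +x end
- tip_box: bystander: box of pipette tips, clear with orange lid, 120 x 85 x 66 mm, origin at the centre of its underside
- well_plate: bystander: flat clear well plate, 86 x 128 x 14 mm, origin at the centre of its underside
- pipette: bystander: straight white pipette lying flat, 210 mm long along x, 24 mm high, origin under the middle of its grip
- media_bottle: bystander: upright amber bottle, 70 mm in diameter, 130 mm tall, origin at the centre of its underside
- sample_jar: bystander: clear jar, 76 mm in diameter, 80 mm tall, origin at the centre of its underside
Not all that is in view belongs to the job. What is shaped like the wand but purple is not meant.

How it is judged:
By the outcome, as a careful person would: the job done as asked, in the order asked, and still so for the second after the job is handed in, with the robot touching nothing.
It also fails if it takes over 72 s, if anything falls off the work surface, if the arm or the gripper's body presses on something with over 40 N, if the wrist force passes 120 N, or if a joint passes its speed limit or range.

ROBOT

A 6-joint arm with a two-finger parallel gripper is mounted at the origin on the work surface. World frame = base frame: x ahead of the robot, y to its left, z up, the work surface at z = 0. Lengths are in m, angles in rad, forces in N, time in s.
With the tool pointing down it reaches from about 0.3 to 0.775 m from the base axis. Payload 14.6 kg.
Tool frame: the origin (TCP) lies midway between the tips of the shut fingers; the grasp point (between the pads) lies 19 mm behind it (tcp_to_grasp is the distance from the TCP to the grasp point, in m); z points along the fingers, y is the line along which they close (so a half turn about z gives the same grasp; the last joint's range is limited). The gripper opens to 94 mm and grips with 3 to 60 N. Pads are 16 mm wide; open, the fingers measure 119 mm over their backs; the gripper's body (75 mm by 177 mm) begins 78 mm behind the grasp point.
Start: joints at [1.09, 0.3, 1.521, -0, 1.321, -0.067], TCP at [0.221, 0.504, 0.205] pointing down, gripper open.
Joint ranges: [-3.03, 3.03], [-0.79, 2.21], [0.23, 2.52], [-1.04, 4.18], [0, 3.07], [-2.55, 2.55]. Speed limits (rad/s): [2.22, 2.22, 2.57, 3.14, 3.14, 3.14].

INTERFACE

Orientations are given as [roll, pitch, yaw] about the fixed x, y, z axes, in that order (R = Rz(yaw) Ry(pitch) Rx(roll)).
In Python, from station import * gives the robot as it stands.
- The arm moves only by the tool send_rows, never from a script. Its argument "motion" is a list of rows, each a list of 3 entries, a list of its own where there are three numbers: the shift along the tool's x, y, z in units of 0.03 m (1.0 is 0.03 m), then the turn, a rotation vector about the tool's x, y, z in units of 0.12 rad (1.0 is 0.12 rad), then the opening, from -1 (shut) to 1 (fully open). In form: [[[x, y, z], [rx, ry, rz], grip], ...]. A call has 1 to 12 rows; each row shifts and turns the commanded pose from where the row before left it, along the tool's axes as they then stand; what a row does not reach is not made up. A row lasts 1/10 s, in which the tool goes at most 50 mm and 8.59 degrees, less where a joint would pass 70% of its speed; a pose out of reach is approached as far as the arm can. A call with a number of a shift or a turn outside -1 to 1 is refused whole. A call with a gripper value outside its range is refused whole. The fingers move at their own pace and stop on an object; "squeeze" is the grip in N (left out, the last holds). Time passes only in rows, so rows that do not move let the fingers close. It gives the time, the measured TCP pose, the force, the opening and the grip force at its end, in the units of the state.
- get_obs(): the state, without advancing time (a new reading comes with each control period).
- camera(name): name is "scene" or "top"; returns a dict with "pixels" (480x640x3 uint8, red, green, blue), "depth" (480x640 float32, m along the optical axis (not along the pixel's ray), 0 where there is no reading), "fx", "fy", "cx", "cy" (pixels), "rvec" (rotation vector, rad) and "tvec" (3), from world to camera coordinates, as OpenCV has them. Camera axes: x right, y down, z forward; pixel columns grow to the right and rows downward; lengths in m; the calibration is good to about 2 mm. A picture is of the moment at which its call begins.
- hand_in(): hands the job in; it is judged then, once.
The state is a dict: "time_s": time; "qpos": joint angles; "joint_vel": joint speeds; "tau": joint torques, N m; "ee_pos": TCP position; "eef_rot": TCP orientation; "force": force on the tool from outside, world axes, zero at the start; "moment": the same for the moment, N m; "grip_width": finger opening in m; "grip_force": force on a finger pad.
Only numpy, scipy, OpenCV 4.12 (cv2) and the standard library are available. Lean on these libraries where they do the work, as an engineer would, in place of code of your own. Each camera call takes 0.05 s, during which the arm holds its last target. There are 200 camera calls.

## Working session

There is one attempt and no reset: what is moved stays moved. The work goes in short steps, Python scripts to look and compute and a tool call to move; the robot and the scene stay as the last step left them, time stands still between calls to the robot, and variables do not carry over. Pictures are saved under pics/ and viewed, at most 10 in all, crops included, and the job is handed in when it is done.

Besides the shell and the picture viewer there is one more tool, called as a command line: name --argument value ..., lists and objects as JSON in quotes. send_rows: Moves the arm, as the interface text tells. Its arguments: {"type":"object","properties":{"motion":{"type":"array"},"squeeze":{"type":"number"}},"required":["motion"]}

```bash
ls; mkdir -p pics
python3 - <<'E'
from station import *
import cv2,numpy as np
for n in("scene","top"):
    c=camera(n); cv2.imwrite(f"pics/{n}0.png",c["pixels"][...,::-1]); np.savez(f"{n}0.npz",**c)
    R=cv2.Rodrigues(np.array(c["rvec"]))[0]; print(n,c["fx"],c["cx"],c["cy"],-R.T@c["tvec"], R[2])
print(get_obs())
E
```

```text
pics
scene 495.4794381689702 316.2451544658827 246.4588683819852 [ 0.95402182 -0.35816295  0.99200187] [-0.4015531   0.31853841 -0.85865499]
top 533.3459639624508 320.108998916504 249.03943666656852 [ 0.40835092 -0.00169474  1.09576054] [ 0.11074038  0.00325657 -0.99384403]
{'time_s': 0.1, 'qpos': array([ 1.09041082e+00,  3.00388528e-01,  1.52150349e+00, -9.57861983e-06,
        1.32070561e+00, -6.65974276e-02]), 'joint_vel': array([ 0.00041224, -0.00187874, -0.00065365,  0.00168274,  0.00084761,
        0.00050995]), 'tau': array([ 7.93696054e-04, -5.32650304e+01, -3.53283334e+01,  7.09290057e-02,
        2.34597491e-02, -3.07264281e-05]), 'ee_pos': array([0.22104109, 0.50337553, 0.20496445]), 'eef_rot': array([-3.14058930e+00, -5.76211713e-05,  2.72780692e+00]), 'force': array([ 0.664434  , -0.06473601, -1.19264639]), 'moment': array([ 0.03389283,  0.00730904, -0.01849975]), 'grip_force': 0.0, 'grip_width': 0.09395481335019668}
```

View pics/top0.png

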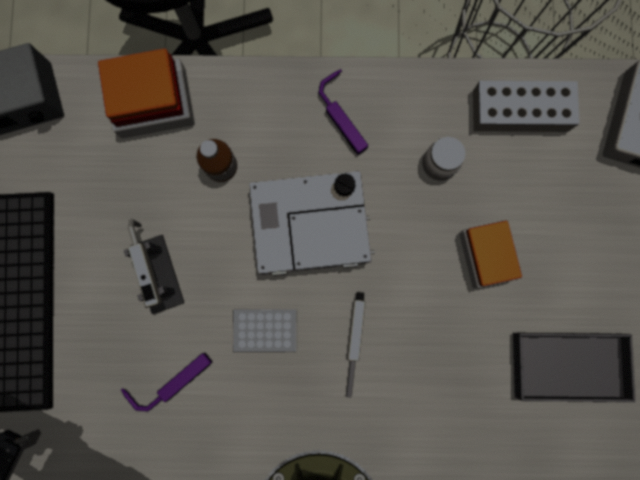

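View pics/scene0.png

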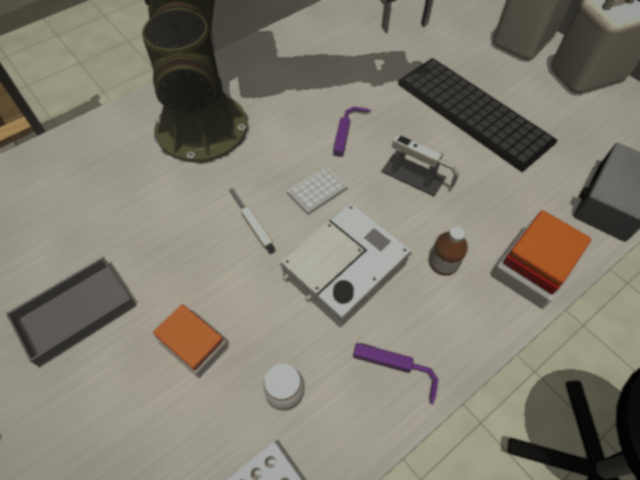

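The top view has the chamber at about (310,222), with the cap at (345,184). The seam runs (365,206) → (289,212) → (293,270). The white wand lies in its cradle at (145,272) with its tip near (135,225), and the purple ones are decoys. Next I'll measure these.

```bash
cat > h.py <<'E'
import numpy as np,cv2
def load(n): return dict(np.load(n))
def cloud(c):
    R=cv2.Rodrigues(np.array(c["rvec"]))[0]; v,u=np.mgrid[0:480,0:640]; d=c["depth"]
    p=np.stack([(u-c["cx"])/c["fx"]*d,(v-c["cy"])/c["fy"]*d,d],-1)
    return (p-c["tvec"])@R
def ray(c,uv,z):
    R=cv2.Rodrigues(np.array(c["rvec"]))[0]; uv=np.atleast_2d(uv).astype(float)
    r=np.c_[(uv[:,0]-c["cx"])/c["fx"],(uv[:,1]-c["cy"])/c["fy"],np.ones(len(uv))]@R
    o=-R.T@c["tvec"]; return o+r*((z-o[2])/r[:,2])[:,None]
E
python3 - <<'E'
from h import *
np.set_printoptions(precision=4,suppress=True)
for n in("top","scene"):
    c=load(n+"0.npz");P=cloud(c);x,y,z=P[...,0],P[...,1],P[...,2];g=c["pixels"].max(-1).astype(int); sat=g-c["pixels"].min(-1)
    print(n,"table z",np.median(z[(abs(x-.4)<.3)&(abs(y)<.3)&(c["depth"]>0)]))
    # lid
    m=(abs(z-.065)<.008)&(x>.3)&(x<.62)&(y>-.15)&(y<.2)
    k,l,s,ce=cv2.connectedComponentsWithStats(m.astype(np.uint8)); i=1+s[1:,4].argmax(); m=l==i
    r=cv2.minAreaRect(P[m][:,:2].astype(np.float32)*1000); print("lid",r,np.median(z[m]))
    # cap
    m=(abs(z-.103)<.008)&(x>.4)&(x<.6)&(y>-.15)&(y<.1)&(g<70)
    print("cap",m.sum(),P[m].mean(0),cv2.minEnclosingCircle(P[m][:,:2].astype(np.float32)*1000),np.percentile(z[m],[5,50,95]))
    # wand
    m=(abs(z-.103)<.008)&(y>.2)&(y<.5)&(x>.2)&(x<.6)&(sat<40)
    k,l,s,ce=cv2.connectedComponentsWithStats(m.astype(np.uint8)); i=1+s[1:,4].argmax(); m=l==i
    print("wand",s[1:],cv2.minAreaRect(P[m][:,:2].astype(np.float32)*1000),np.median(z[m]))
    m=(z>.02)&(z<.13)&(y>.22)&(y<.5)&(x>.25)&(x<.56)&(sat<40)
    vv,uu=np.nonzero(m);print(uu.min(),uu.max(),vv.min(),vv.max(),len(uu))
c=load("top0.npz");a=cv2.resize(c["pixels"][150:330,110:390],None,fx=2.85,fy=2.85,interpolation=cv2.INTER_CUBIC)
c2=load("scene0.npz");b=cv2.resize(c2["pixels"][120:330,270:480],None,fx=2.4,fy=2.4)
a=cv2.convertScaleAbs(a,alpha=1.6);b=cv2.convertScaleAbs(c["pixels"][160:210,310:380],alpha=2.5);b=cv2.resize(b,(0,0),fx=8,fy=8,interpolation=cv2.INTER_CUBIC)
cv2.imwrite("pics/a.png",a[...,::-1]);cv2.imwrite("pics/b.png",b[...,::-1])
E
```

```text
top table z 0.0004215654510883043
lid ((557.0978393554688, 20.42584991455078), (150.0739288330078, 220.1174774169922), 6.724063396453857) 0.0652373675158766<stdin>:12: RuntimeWarning: Mean of empty slice.
  ret = um.true_divide(
Traceback (most recent call last):
IndexError: index -1 is out of bounds for axis 0 with size 0
```

My x range clipped the lid, since the chamber lies further out. I'll widen the masks.

```bash
cat > m.py <<'E'
from h import *
np.set_printoptions(precision=4,suppress=True)
def big(m):
    k,l,s,ce=cv2.connectedComponentsWithStats(m.astype(np.uint8)); return l==1+s[1:,4].argmax()
def rect(P,m): return cv2.minAreaRect(P[m][:,:2].astype(np.float32)*1000)
for n in("top","scene"):
    c=load(n+"0.npz");P=cloud(c);x,y,z=P[...,0],P[...,1],P[...,2];g=c["pixels"].max(-1).astype(int); sat=g-c["pixels"].min(-1)
    box=(x>.44)&(x<.70)&(y>-.13)&(y<.2)
    m=big((abs(z-.065)<.008)&box); print(n,"lid",rect(P,m),np.median(z[m]))
    q=cv2.erode(m.astype(np.uint8),np.ones((3,3)))>0
    m=big((z>.09)&(z<.12)&box&(x>.5)&(g<80)); print("cap",m.sum(),P[m].mean(0),cv2.minEnclosingCircle(P[m][:,:2].astype(np.float32)*1000),np.percentile(z[m],[5,50,95]))
    m=big((z>.096)&(z<.112)&(y>.2)&(y<.5)&(x>.25)&(x<.7)&(sat<40)&(g>90)); print("wand",m.sum(),rect(P,m),np.median(z[m]))
    m=big((z>.002)&(z<.016)&(y>.2)&(y<.5)&(x>.35)&(x<.7)&(g<100)); print("cradle base",m.sum(),rect(P,m))
c=load("top0.npz");a=cv2.resize(c["pixels"][150:330,110:390],None,fx=2.85,fy=2.85,interpolation=cv2.INTER_CUBIC)
b=cv2.resize(cv2.convertScaleAbs(c["pixels"][165:205,320:370],alpha=3),None,fx=7,fy=7)
c=load("scene0.npz");b2=cv2.resize(cv2.convertScaleAbs(c["pixels"][270:310,320:370],alpha=3),None,fx=7,fy=7)
cv2.imwrite("pics/a.png",cv2.convertScaleAbs(a,alpha=1.6)[...,::-1]);cv2.imwrite("pics/b.png",np.hstack([b,b2])[...,::-1])
E
python3 m.py
```

```text
top lid ((574.9667358398438, 22.077972412109375), (185.95269775390625, 221.02040100097656), 6.724063396453857) 0.0651812377915028
cap 363 [ 0.6437 -0.0442  0.101 ] ((644.7564697265625, -44.438907623291016), 20.789321899414062) [0.0955 0.1011 0.1062]
wand 485 ((487.12591552734375, 339.1669616699219), (78.8383560180664, 25.378721237182617), 19.148725509643555) 0.1026443235799285
cradle base 1359 ((477.8889465332031, 333.9119567871094), (160.43301391601562, 70.54559326171875), 18.182706832885742)
scene lid ((577.4298095703125, 22.40015411376953), (184.22703552246094, 224.20082092285156), 7.0970025062561035) 0.06503029611076179
cap 293 [ 0.6497 -0.0481  0.1009] ((648.453857421875, -46.454734802246094), 19.670318603515625) [0.094  0.1008 0.1067]
wand 400 ((470.7890930175781, 330.3091735839844), (120.32035827636719, 29.348581314086914), 19.895633697509766) 0.10244486656497592
cradle base 1058 ((476.9674377441406, 333.4305725097656), (149.43887329101562, 73.05500793457031), 19.449411392211914)
```

View pics/a.png

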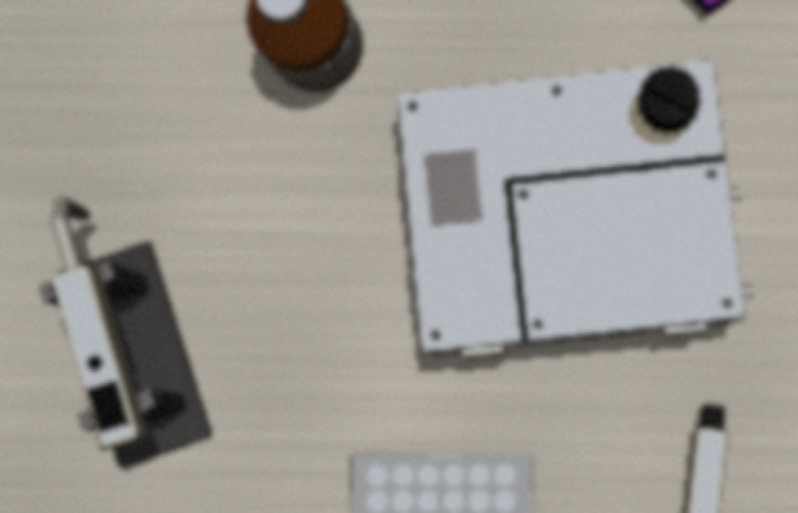

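View pics/b.png

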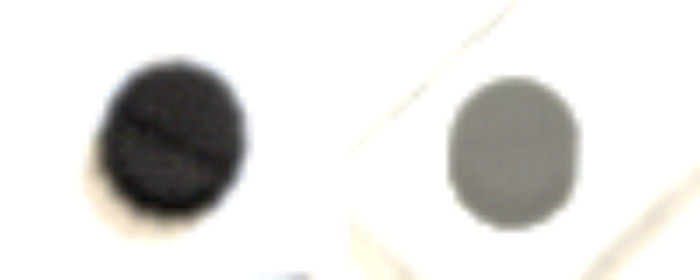

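The seam, cap ridge and handle are clear. In a.png the corner is near (508,182), and the ridge sits about 27° below image-horizontal, so the cap is about 56° (mod 180°) from shut. I'll refine the seam and wand fits while starting the move to the cap.

```bash
cat > seam.py <<'E'
from h import *
from scipy.ndimage import map_coordinates
np.set_printoptions(precision=4,suppress=True)
yaw=np.radians(6.9);C=np.array([.5755,.0222])
def Rz(a): return np.array([[np.cos(a),-np.sin(a)],[np.sin(a),np.cos(a)]])
def centre(c,a,b,C,yaw):
    # centroid of darkness across a line a->b (chamber frame), returned as chamber-frame points
    g=c["pixels"].astype(float).mean(-1);t=np.linspace(.12,.88,40);off=np.linspace(-.009,.009,37)
    d=(b-a)/np.linalg.norm(b-a);n=np.array([-d[1],d[0]])
    pts=(a+t[:,None]*(b-a))[:,None]+off[None,:,None]*n
    w=pts.reshape(-1,2)@Rz(yaw).T+C;uv=cv2.projectPoints(np.c_[w,np.full(len(w),.065)],c["rvec"],c["tvec"],np.array([[c["fx"],0,c["cx"]],[0,c["fy"],c["cy"]],[0,0,1.]]),None)[0][:,0]
    s=map_coordinates(g,[uv[:,1],uv[:,0]],order=1).reshape(40,37)
    k=np.clip(np.median(s,1)[:,None]*.85-s,0,None);o=(k*off).sum(1)/k.sum(1)
    p=np.polyfit(t-.5,o,1);return p[1],np.degrees(np.arctan(p[0]/np.linalg.norm(b-a))),np.std(o-np.polyval(p,t-.5))
S,K,E=np.array([.02,-.11]),np.array([.02,.04]),np.array([-.09,.04])
if __name__=="__main__":
  for n in("top","scene"):
    c=load(n+"0.npz")
    print(n,"long off,deg,std",centre(c,S,K,C,yaw),"short",centre(c,K,E,C,yaw))
    P=cloud(c);x,y,z=P[...,0],P[...,1],P[...,2]
    m=(z>.096)&(z<.112)&(y>.25)&(y<.45)&(x>.38)&(x<.6)
    m=cv2.morphologyEx(m.astype(np.uint8),cv2.MORPH_OPEN,np.ones((5,5)))>0
    print("wand",m.sum(),cv2.minAreaRect(P[m][:,:2].astype(np.float32)*1000),np.median(z[m]))
E
python3 seam.py
```

```text
top long off,deg,std (np.float64(-0.002770109614688527), np.float64(-0.1130539461029343), np.float64(0.0001695610215004116)) short (np.float64(-0.0011223568960576993), np.float64(0.008075152402259292), np.float64(0.0001463949690571906))
wand 883 ((467.7320556640625, 331.91949462890625), (120.30810546875, 26.655811309814453), 18.659482955932617) 0.10262153392140175
scene long off,deg,std (np.float64(-0.0021457818013572772), np.float64(-0.02130854983258931), np.float64(0.000127187823686178)) short (np.float64(1.1401388921570384e-06), np.float64(-0.10769561901742247), np.float64(0.0001005114582761581))
wand 442 ((471.1358337402344, 330.4288024902344), (119.94489288330078, 29.88181495666504), 17.4295711517334) 0.10279791277852979
```

send_rows --motion '[[[0,0,0],[0,0,-1],1],[[0,0,0],[0,0,-1],1],[[0,0,0],[0,0,-1],1],[[0,0,0],[0,0,-1],1]]' --squeeze 25

```text
time_s: 0.5
ee_pos: [0.2211, 0.5034, 0.2051]
eef_rot: [-3.141, -0.0, -3.07]
force: [0.2, 0.6, 0.4]
grip_width: 0.094
grip_force: 0.0
```

send_rows --motion '[[[0,0,0],[0,0,-1],1],[[0,0,0],[0,0,-1],1],[[0,0,0],[0,0,-1],1],[[0,0,0],[0,0,-1],1],[[0,0,0],[0,0,-1],1],[[0,-0.96,0],[0,0,0],1],[[0,-0.96,0],[0,0,0],1],[[0,-0.96,0],[0,0,0],1],[[0,-0.96,0],[0,0,0],1],[[0,-0.96,0],[0,0,0],1],[[0,-0.96,0],[0,0,0],1],[[0,-0.96,0],[0,0,0],1]]'

```text
time_s: 1.7
ee_pos: [0.3462, 0.344, 0.2052]
eef_rot: [-3.142, -0.0, -2.475]
force: [-0.2, -1.1, 0.0]
grip_width: 0.0938
grip_force: 0.0
```

send_rows --motion '[[[0,-0.96,0],[0,0,0],1],[[0,-0.96,0],[0,0,0],1],[[0,-0.96,0],[0,0,0],1],[[0,-0.96,0],[0,0,0],1],[[0,-0.96,0],[0,0,0],1],[[0,-0.96,0],[0,0,0],1],[[0,-0.96,0],[0,0,0],1],[[0,-0.96,0],[0,0,0],1],[[0,-0.96,0],[0,0,0],1],[[0,-0.96,0],[0,0,0],1],[[0,-0.96,0],[0,0,0],1],[[0,-0.96,0],[0,0,0],1]]'

```text
time_s: 2.9
ee_pos: [0.5598, 0.0723, 0.2051]
eef_rot: [3.141, -0.001, -2.475]
force: [0.1, 1.0, -0.3]
grip_width: 0.0941
grip_force: 0.0
```

send_rows --motion '[[[0,-0.96,0.5],[0,0,0],1],[[0,-0.96,0.5],[0,0,0],1],[[0,-0.96,0.5],[0,0,0],1],[[0,-0.96,0],[0,0,0],1],[[0,-0.96,0],[0,0,0],1],[[0.2,-0.1,0],[0,0,0],1],[[0,0,0],[0,0,0],1]]'

```text
time_s: 3.6
ee_pos: [0.6449, -0.0465, 0.1597]
eef_rot: [3.141, -0.001, -2.477]
force: [0.7, 0.7, 0.3]
grip_width: 0.0939
grip_force: 0.0
```

send_rows --motion '[[[-0.08,0.02,0.8],[0,0,0],1],[[0,0,0.8],[0,0,0],1],[[0,0,0.8],[0,0,0],1],[[0,0,0.45],[0,0,0],1],[[0,0,0],[0,0,0],0],[[0,0,0],[0,0,0],-1],[[0,0,0],[0,0,0],-1],[[0,0,0],[0,0,0],-1],[[0,0,0],[0,0,0],-1]]' --squeeze 25

```text
time_s: 4.5
ee_pos: [0.6472, -0.044, 0.0757]
eef_rot: [-3.141, 0.001, -2.475]
force: [-0.7, 0.5, -0.1]
grip_width: 0.0573
grip_force: 0.0
```

send_rows --motion '[[[0,0,0.05],[0,0,0],-1],[[0,0,0],[0,0,0],-1],[[0,0,0],[0,0,0],-1],[[0,0,0],[0,0,0],-1]]'

```text
time_s: 4.9
ee_pos: [0.647, -0.0441, 0.0734]
eef_rot: [-3.142, -0.0, -2.475]
force: [1.3, -1.2, -1.2]
grip_width: 0.0394
grip_force: 25.0
```

send_rows --motion '[[[0,0,0],[0,0,0.7],-1],[[0,0,0],[0,0,1],-1],[[0,0,0],[0,0,1],-1],[[0,0,0],[0,0,1],-1],[[0,0,0],[0,0,1],-1],[[0,0,0],[0,0,1],-1],[[0,0,0],[0,0,0.8],-1],[[0,0,0],[0,0,0],-1]]'

```text
time_s: 5.7
ee_pos: [0.6471, -0.0445, 0.0734]
eef_rot: [-3.141, 0.0, 3.026]
force: [2.9, -5.2, -3.1]
grip_width: 0.0398
grip_force: 25.0
```

```bash
python3 -c "
from station import *
o=get_obs();print(o['moment'],o['qpos'],o['eef_rot'],o['ee_pos'],o['grip_force'])"
```

```text
[-0.85167565 -0.39034128 -0.02238234] [-1.24828820e-01  6.41893326e-01  1.34166641e+00 -7.21451458e-04
  1.15764299e+00 -1.57975337e+00] [-3.14092833e+00  3.83903250e-04  3.02601053e+00] [ 0.64708568 -0.04449033  0.07335768] 24.999722242355347
```

send_rows --motion '[[[0,0,0],[0,0,0.6],-1],[[0,0,0],[0,0,0.6],-1],[[0,0,0],[0,0,0.6],-1],[[0,0,0],[0,0,0.6],-1]]'

```text
time_s: 6.1
ee_pos: [0.647, -0.0446, 0.0735]
eef_rot: [-3.141, 0.001, 2.741]
force: [-0.3, -5.2, -0.7]
grip_width: 0.0394
grip_force: 25.0
```

```bash
cat > o.py <<'E'
from station import *
import numpy as np;np.set_printoptions(precision=4,suppress=True)
o=get_obs();print(o['time_s'],'M',o['moment'],'F',o['force'],'q',o['qpos'],'tau6',o['tau'][5],'rpy',o['eef_rot'],o['ee_pos'],o['grip_force'])
E
python3 o.py
```

```text
6.1 M [-0.9828  0.1669  0.6382] F [-0.2927 -5.1685 -0.7022] q [-0.1248  0.6417  1.3417 -0.0013  1.158  -1.2944] tau6 -0.8353776298463345 rpy [-3.1405  0.0005  2.7409] [ 0.647  -0.0446  0.0735] 24.99784827232361
```

send_rows --motion '[[[0,0,0],[0,0,0],-1],[[0,0,0],[0,0,0.3],-1],[[0,0,0],[0,0,0.3],-1]]'

```text
time_s: 6.4
ee_pos: [0.6469, -0.0446, 0.0735]
eef_rot: [-3.14, 0.0, 2.67]
force: [-0.8, -5.2, -2.0]
grip_width: 0.0397
grip_force: 25.0
```

```bash
python3 o.py
```

```text
6.4 M [-1.0499  0.1841  0.5524] F [-0.7701 -5.2472 -1.9809] q [-0.1249  0.6416  1.3418 -0.0013  1.1583 -1.2239] tau6 -0.16159106511622667 rpy [-3.1405  0.0003  2.6704] [ 0.6469 -0.0446  0.0735] 24.998492002487183
```

send_rows --motion '[[[0,0,0],[0,0,0.6],-1],[[0,0,0],[0,0,0.6],-1],[[0,0,0],[0,0,0.6],-1],[[0,0,0],[0,0,0.6],-1],[[0,0,0],[0,0,0.6],-1],[[0,0,0],[0,0,0.6],-1]]'

```text
time_s: 7.0
ee_pos: [0.6467, -0.0446, 0.0736]
eef_rot: [-3.14, 0.0, 2.237]
force: [-4.3, -3.7, 2.0]
grip_width: 0.0393
grip_force: 25.0
```

```bash
python3 o.py
python3 - <<'E'
from station import *
import cv2,numpy as np
for n in("scene","top"):
    c=camera(n); np.savez(f"{n}1.npz",**c)
c=np.load("scene1.npz");b2=cv2.resize(cv2.convertScaleAbs(c["pixels"][240:330,290:400],alpha=2.5),None,fx=4,fy=4,interpolation=cv2.INTER_CUBIC)
c=np.load("top1.npz");b=cv2.resize(cv2.convertScaleAbs(c["pixels"][140:230,290:400],alpha=2.5),None,fx=3,fy=4)
cv2.imwrite("pics/c.png",np.hstack([b,b2])[...,::-1])
E
```

```text
7.0 M [-0.6917  0.8136  0.5696] F [-4.2725 -3.7165  2.0408] q [-0.1249  0.6413  1.3419 -0.0013  1.159  -0.7903] tau6 -0.8739786967635155 rpy [-3.1403  0.0004  2.2368] [ 0.6467 -0.0446  0.0736] 24.998087882995605
```

send_rows --motion '[[[0,0,0],[0,0,0],0.4],[[0,0,0],[0,0,0],0.4],[[0,0,0],[0,0,0],0.4],[[0,0,-1],[0,0,0],0.4],[[0,0,-1],[0,0,0],0.4],[[0,0,-1],[0,0,0],0.4],[[1,0,-1],[0,0,0],0.4],[[1,0,0],[0,0,0],0.4],[[1,0,0],[0,0,0],0.4],[[1,0,0],[0,0,0],0.4],[[1,0,0],[0,0,0],0.4],[[1,0,0],[0,0,0],0.4]]'

```text
time_s: 8.3
ee_pos: [0.535, 0.0987, 0.1936]
eef_rot: [3.141, -0.0, 2.237]
force: [1.3, 0.6, -0.9]
grip_width: 0.0658
grip_force: 0.0
```

```bash
python3 o.py
python3 - <<'E'
from station import *
import cv2,numpy as np
for n in("scene","top"):
    c=camera(n); np.savez(f"{n}1.npz",**c)
c=np.load("scene1.npz");b2=cv2.resize(cv2.convertScaleAbs(c["pixels"][265:315,310:380],alpha=3),None,fx=5.6,fy=5.6,interpolation=cv2.INTER_CUBIC)
c=np.load("top1.npz");b=cv2.resize(cv2.convertScaleAbs(c["pixels"][160:210,310:380],alpha=3),None,fx=5.6,fy=5.6)
cv2.imwrite("pics/c.png",np.hstack([b,b2])[...,::-1])
E
```

```text
8.3 M [-0.0739 -0.0075 -0.0174] F [ 1.3251  0.6013 -0.8866] q [ 0.1151  0.2963  1.5538  0.0002  1.2912 -0.551 ] tau6 -1.0069366917014122 rpy [ 3.1413 -0.0001  2.2368] [0.535  0.0987 0.1936] 0.0
```

View pics/c.png

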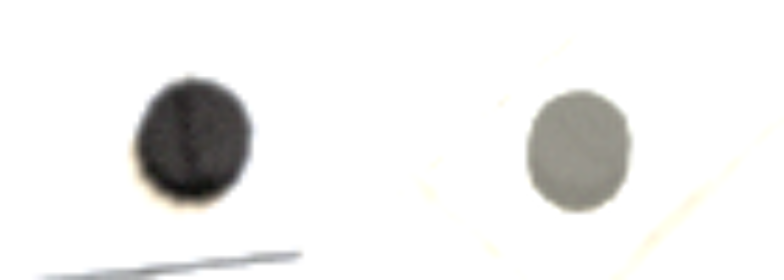

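The ridge now runs near-vertically in the top crop, (187,92)–(192,192), so it is parallel to the chamber's x axis. The gripper slipped on past it at a constant 0.57 N·m, so the cap is against its stop. On to the wand.

send_rows --motion '[[[0,0,0],[0,0,-1],0.3],[[0,0,0],[0,0,-1],0.3],[[0,0,0],[0,0,-1],0.3],[[0,0,0],[0,0,-1],0.3],[[0,0,0],[0,0,-1],0.3],[[0,0,0],[0,0,-1],0.3],[[0,0,0],[0,0,-1],0.3],[[0,0,0],[0,0,-1],0.3],[[0,0,0],[0,0,-1],0.3],[[0,0,0],[0,0,-1],0.3],[[0,0,0],[0,0,-0.26],0.3]]'

```text
time_s: 9.5
ee_pos: [0.5362, 0.0973, 0.1935]
eef_rot: [3.142, 0.0, -2.811]
force: [-0.1, -0.1, 0.2]
grip_width: 0.0611
grip_force: 0.0
```

send_rows --motion '[[[-0.083,0.893,0],[0,0,0],0.3],[[-0.083,0.893,0],[0,0,0],0.3],[[-0.083,0.893,0],[0,0,0],0.3],[[-0.083,0.893,0],[0,0,0],0.3],[[-0.083,0.893,0],[0,0,0],0.3],[[-0.083,0.893,0],[0,0,0],0.3],[[-0.083,0.893,0],[0,0,0],0.3],[[-0.083,0.893,0],[0,0,0],0.3],[[-0.083,0.893,0],[0,0,0],0.3],[[0,0,0],[0,0,0],0.3],[[0,0,0],[0,0,0],0.3]]'

```text
time_s: 10.6
ee_pos: [0.4802, 0.3332, 0.1932]
eef_rot: [-3.141, -0.0, -2.815]
force: [0.6, -1.4, -0.3]
grip_width: 0.0612
grip_force: 0.0
```

Run:
```python
from h import *
from seam import centre,S,K,E
C=np.array([.5779,.0230]);yaw=np.radians(6.85)
for n in("top","scene"):
    c=load(n+"1.npz")
    if n=="top": print(centre(c,S,K,C,yaw),centre(c,K,E,C,yaw))
    g=c["pixels"].astype(float).mean(-1);P=cloud(c)
    # ridge: darkest/contrast line within the cap top disc, rectified to plane z=.106
    t=np.linspace(-.016,.016,65);X,Y=np.meshgrid(t,t,indexing="ij")
    w=np.c_[X.ravel()+.6465,Y.ravel()-.0445,np.full(X.size,.104)]
    uv=cv2.projectPoints(w,c["rvec"],c["tvec"],np.array([[c["fx"],0,c["cx"]],[0,c["fy"],c["cy"]],[0,0,1.]]),None)[0].reshape(65,65,2).astype(np.float32)
    for k in(n+"0.npz",n+"1.npz"):
        gg=load(k)["pixels"].astype(np.float32).mean(-1);r=cv2.remap(gg,uv[...,0],uv[...,1],cv2.INTER_CUBIC)
        m=X**2+Y**2<.013**2; best=[]
        for a in range(0,180,2):   # variance of the profile across direction a
            s=-X*np.sin(np.radians(a))+Y*np.cos(np.radians(a)); b=np.digitize(s[m],np.linspace(-.012,.012,13)); v=r[m]
            best.append(np.var([v[b==i].mean() for i in range(1,13)]))
        o=np.argsort(best)[::-1][:4]; print(k,"ridge deg",o*2,np.array(best)[o].round(2))
```

```text
(np.float64(-0.0003192988063611792), np.float64(-0.05562887418653495), np.float64(0.00017022376099357068)) (np.float64(-0.006850370052476863), np.float64(-2.6521836910123655), np.float64(0.0013156137667751173))
top0.npz ridge deg [62 64 60 66] [4.26 4.23 4.19 4.12]
top1.npz ridge deg [ 8  6  4 10] [6.1  6.1  6.08 6.  ]
scene0.npz ridge deg [62 60 58 66] [0.23 0.22 0.22 0.22]
scene1.npz ridge deg [ 4 10  8  6] [0.16 0.16 0.16 0.15]
```

The ridge measures about 7°, matching the chamber's yaw of 6.85°, so the cap is shut. Now I'll descend on the wand.

send_rows --motion '[[[0.03,0.05,0.8],[0,0,0],0.3],[[0,0,0.8],[0,0,0],0.3],[[0,0,0.8],[0,0,0],0.3],[[0,0,0.8],[0,0,0],0.3],[[0,0,0.6],[0,0,0],0.3],[[0,0,0.3],[0,0,0],0.3],[[0,0,0],[0,0,0],0.3],[[0,0,0],[0,0,0],-0.6],[[0,0,0],[0,0,0],-1],[[0,0,0],[0,0,0],-1],[[0,0,0],[0,0,0],-1]]' --squeeze 30

```text
time_s: 11.7
ee_pos: [0.4789, 0.3346, 0.071]
eef_rot: [3.141, 0.001, -2.816]
force: [-0.4, -0.1, 0.3]
grip_width: 0.0325
grip_force: 0.0
```

send_rows --motion '[[[0,0,0],[0,0,0],-1],[[0,0,0],[0,0,0],-1],[[0,0,0],[0,0,0],-1]]'

```text
time_s: 12.0
ee_pos: [0.4788, 0.3346, 0.0708]
eef_rot: [3.141, 0.0, -2.816]
force: [-1.1, -0.2, 3.9]
grip_width: 0.0255
grip_force: 30.0
```

```bash
python3 o.py
```

```text
12.0 M [0.0834 0.2165 0.0036] F [-1.1117 -0.2449  3.8749] q [ 0.5472  0.5147  1.5524  0.0001  1.0741 -1.3491] tau6 -0.0005656666508002672 rpy [ 3.1414  0.0004 -2.8161] [0.4788 0.3346 0.0708] 30.00075101852417
```

send_rows --motion '[[[0,0,-0.3],[0,0,0],-1],[[0,0,-0.5],[0,0,0],-1],[[0,0,-0.7],[0,0,0],-1],[[0,0,-1],[0,0,0],-1],[[0,0,-1],[0,0,0],-1],[[0,0,-1],[0,0,0],-1],[[0,0,-0.7],[0,0,0],-1],[[0,0,-0.4],[0,0,0],-1],[[0.1,-0.4,-0.3],[0,0,0],-1],[[0.23,-0.9,0],[0,0,0],-1],[[0.23,-0.9,0],[0,0,0],-1],[[0.23,-0.9,0],[0,0,0],-1]]'

```text
time_s: 13.2
ee_pos: [0.4856, 0.2369, 0.2469]
eef_rot: [-3.141, -0.001, -2.816]
force: [0.2, -0.1, -1.1]
grip_width: 0.0255
grip_force: 30.0
```

send_rows --motion '[[[0.23,-0.9,0],[0,0,0],-1],[[0.23,-0.9,0],[0,0,0],-1],[[0.23,-0.9,0],[0,0,0],-1],[[0.23,-0.9,0],[0,0,0],-1],[[0.23,-0.9,0],[0,0,0],-1],[[0.23,-0.9,0],[0,0,0],-1],[[0.23,-0.9,0],[0,0,0],-1],[[0.23,-0.9,0],[0,0,0],-1],[[0.23,-0.9,0],[0,0,0],-1],[[0.23,-0.9,0],[0,0,0],-1],[[0.23,-0.9,0],[0,0,0],-1],[[0.1,-0.6,0],[0,0,0],-1]]'

```text
time_s: 14.4
ee_pos: [0.5111, -0.0871, 0.2469]
eef_rot: [3.141, -0.001, -2.817]
force: [0.6, 0.4, -0.8]
grip_width: 0.0261
grip_force: 30.0
```

send_rows --motion '[[[0.1,-0.5,0.4],[0,0,0],-1],[[0.1,-0.3,0.2],[0,0,0],-1],[[0,-0.2,0.2],[0,0,0],-1],[[0,0,0.2],[0,0,0],-1],[[0,0,0.2],[0,0,0],-1],[[0,0,0.2],[0,0,0],-1],[[0,0,0.2],[0,0,0],-1],[[0,0,0.2],[0,0,0],-1],[[0,0,0],[0,0,0],-1]]'

```text
time_s: 15.3
ee_pos: [0.5156, -0.1151, 0.1926]
eef_rot: [3.141, -0.001, -2.816]
force: [0.0, -0.2, -1.1]
grip_width: 0.0263
grip_force: 30.0
```

```bash
python3 o.py
cat > tip.py <<'E'
import sys
from station import *
from h import *
np.set_printoptions(precision=4,suppress=True)
k=sys.argv[1];o=get_obs();p=o['ee_pos'];yw=o['eef_rot'][2]+np.pi
e=np.r_[p[:2]+.1*np.array([np.cos(yw),np.sin(yw)]),p[2]-.0458];print("expected tip",e,"tcp",p)
for n in("scene","top"):
    c=camera(n);np.savez(n+k+".npz",**c);P=cloud(c);Rm=cv2.Rodrigues(np.array(c["rvec"]))[0];cam=-Rm.T@c["tvec"]
    m=(np.hypot(P[...,0]-e[0],P[...,1]-e[1])<.03)&(P[...,2]>e[2]-.008)&(P[...,2]<e[2]+.08)&(c["depth"]>0)
    uv=cv2.projectPoints(e[None],c["rvec"],c["tvec"],np.array([[c["fx"],0,c["cx"]],[0,c["fy"],c["cy"]],[0,0,1.]]),None)[0].ravel()
    print(n,"px",m.sum(),"pred uv",uv)
    d=e[:2]-cam[:2];d/=np.hypot(*d)
    for a in np.arange(-.008,.08,.008):
        q=P[m&(P[...,2]>e[2]+a)&(P[...,2]<=e[2]+a+.008)]
        if len(q)>2: print("  z+%.3f"%(a+.004),len(q),np.median(q,0)-e, "with radius",(np.median(q,0)[:2]+.0055*.8*d-e[:2]))
    u,v=int(uv[0]),int(uv[1]);cv2.imwrite(f"pics/tip{k}_{n}.png",cv2.resize(cv2.convertScaleAbs(c["pixels"][max(v-40,0):v+40,u-50:u+50],alpha=2),None,fx=4,fy=4,interpolation=cv2.INTER_CUBIC)[...,::-1])
a=[cv2.imread(f"pics/tip{k}_{n}.png") for n in("scene","top")];cv2.imwrite(f"pics/tip{k}.png",np.hstack(a))
E
python3 tip.py 2
```

```text
15.3 M [ 0.0393 -0.0278  0.009 ] F [ 0.0016 -0.1507 -1.1305] q [-0.2889  0.2631  1.5986 -0.      1.281  -2.1853] tau6 0.0013927516556577757 rpy [ 3.1409 -0.0009 -2.816 ] [ 0.5156 -0.1151  0.1926] 29.99979078769684
expected tip [ 0.6103 -0.0831  0.1468] tcp [ 0.5156 -0.1151  0.1926]
scene px 184 pred uv [317.1754 275.2039]
  z+0.012 8 [ 0.0035 -0.0032  0.0134] with radius [ 0.0001 -0.0005]
  z+0.020 10 [ 0.0031 -0.0041  0.02  ] with radius [-0.0003 -0.0014]
  z+0.028 11 [ 0.004  -0.0045  0.0281] with radius [ 0.0005 -0.0018]
  z+0.036 13 [ 0.0031 -0.0046  0.036 ] with radius [-0.0003 -0.0019]
  z+0.044 14 [ 0.0042 -0.0042  0.0439] with radius [ 0.0008 -0.0015]
  z+0.052 28 [ 0.0007 -0.0026  0.0533] with radius [-0.0027  0.0002]
  z+0.060 32 [-0.0051 -0.0056  0.0606] with radius [-0.0085 -0.0029]
  z+0.068 65 [-0.0181 -0.0081  0.0676] with radius [-0.0215 -0.0053]
top px 52 pred uv [367.2931 196.6283]
  z+0.020 4 [-0.0058  0.0022  0.021 ] with radius [-0.0017  0.0006]
  z+0.028 5 [-0.0063  0.0028  0.0281] with radius [-0.0022  0.0011]
  z+0.036 5 [-0.0045  0.0035  0.0351] with radius [-0.0004  0.0018]
  z+0.052 17 [-0.      0.0018  0.0531] with radius [0.0041 0.0002]
  z+0.060 17 [-0.007   0.0007  0.0604] with radius [-0.0029 -0.0009]
```

View pics/tip2.png

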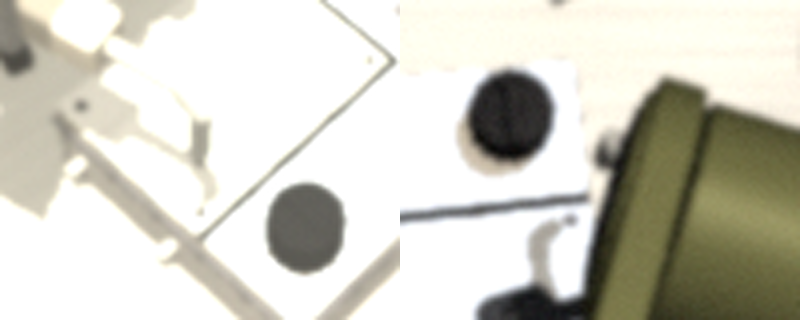

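The scene crop shows the tip hanging vertically above the seam start at about (200,238), and its residual from the predicted position is under 2 mm. Now a slow descent over the seam start.

send_rows --motion '[[[-0.02,-0.07,0.2],[0,0,0],-1],[[0,0,0.2],[0,0,0],-1],[[0,0,0.2],[0,0,0],-1],[[0,0,0.2],[0,0,0],-1],[[0,0,0.2],[0,0,0],-1],[[0,0,0.2],[0,0,0],-1],[[0,0,0.2],[0,0,0],-1],[[0,0,0.2],[0,0,0],-1],[[0,0,0.2],[0,0,0],-1],[[0,0,0.2],[0,0,0],-1],[[0,0,0.15],[0,0,0],-1],[[0,0,0.1],[0,0,0],-1]]'

```text
time_s: 16.6
ee_pos: [0.517, -0.117, 0.1255]
eef_rot: [3.141, -0.0, -2.816]
force: [0.3, 0.3, -1.0]
grip_width: 0.0254
grip_force: 30.0
```

send_rows --motion '[[[0,0,0.1],[0,0,0],-1],[[0,0,0.1],[0,0,0],-1],[[0,0,0],[0,0,0],-1]]'

```text
time_s: 16.9
ee_pos: [0.517, -0.117, 0.1196]
eef_rot: [3.141, -0.0, -2.816]
force: [-0.7, -0.1, -0.4]
grip_width: 0.0258
grip_force: 30.0
```

```bash
python3 tip.py 3
```

```text
expected tip [ 0.6117 -0.0851  0.0738] tcp [ 0.517  -0.117   0.1196]
scene px 237 pred uv [316.7268 292.745 ]
  z+-0.004 76 [ 0.0006  0.014  -0.0071] with radius [-0.0029  0.0167]
  z+0.004 3 [ 0.0026 -0.0022  0.0014] with radius [-0.0008  0.0005]
  z+0.012 5 [ 0.0027 -0.004   0.012 ] with radius [-0.0007 -0.0013]
  z+0.020 12 [ 0.0038 -0.0035  0.0206] with radius [ 0.0004 -0.0007]
  z+0.028 10 [ 0.0045 -0.0041  0.0295] with radius [ 0.001  -0.0014]
  z+0.036 10 [ 0.0034 -0.0038  0.0363] with radius [-0.     -0.0011]
  z+0.044 9 [ 0.0035 -0.0029  0.0428] with radius [ 0.     -0.0002]
  z+0.052 23 [ 0.0018 -0.0026  0.0516] with radius [-0.0017  0.0001]
  z+0.060 32 [-0.0048 -0.0038  0.0596] with radius [-0.0082 -0.001 ]
  z+0.068 57 [-0.0171 -0.0079  0.0675] with radius [-0.0205 -0.0051]
top px 182 pred uv [365.1124 203.7509]
  z+-0.004 136 [-0.0053  0.0134 -0.0068] with radius [-0.0013  0.0117]
  z+0.020 4 [-0.0064  0.001   0.0209] with radius [-0.0024 -0.0006]
  z+0.028 3 [-0.0063  0.0026  0.0294] with radius [-0.0023  0.0009]
  z+0.036 4 [-0.0025  0.0049  0.0342] with radius [0.0015 0.0032]
  z+0.052 14 [0.0001 0.0028 0.0538] with radius [0.0041 0.0011]
  z+0.060 18 [-0.0059 -0.0001  0.0601] with radius [-0.0018 -0.0018]
```

View pics/tip3.png

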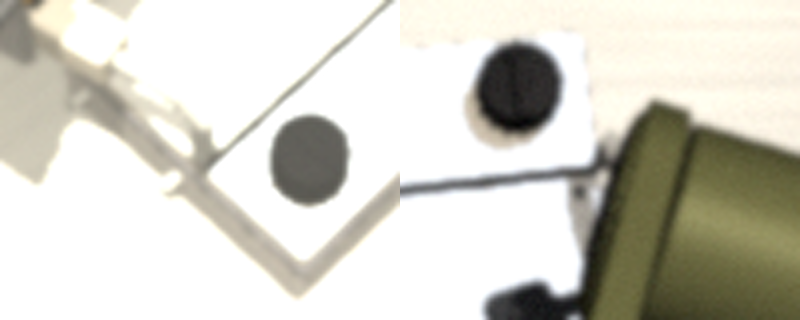

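The tip is at the seam start: scene crop about (208,165), top crop about (600,160). It is about 8 mm above the lid. I'll lower it by 5 mm, then trace the long leg at about 4 cm/s.

send_rows --motion '[[[0,0,0.08],[0,0,0],-1],[[0,0,0.08],[0,0,0],-1],[[0,0,0],[0,0,0],-1]]'

```text
time_s: 17.3
ee_pos: [0.5169, -0.117, 0.1148]
eef_rot: [3.141, -0.0, -2.816]
force: [0.0, 0.7, -1.5]
grip_width: 0.0257
grip_force: 30.0
```

send_rows --motion '[[[-0.014,0.068,0],[0,0,0],-1],[[-0.028,0.137,0],[0,0,0],-1],[[-0.028,0.137,0],[0,0,0],-1],[[-0.028,0.137,0],[0,0,0],-1],[[-0.028,0.137,0],[0,0,0],-1],[[-0.028,0.137,0],[0,0,0],-1],[[-0.028,0.137,0],[0,0,0],-1],[[-0.028,0.137,0],[0,0,0],-1],[[-0.028,0.137,0],[0,0,0],-1],[[-0.028,0.137,0],[0,0,0],-1],[[-0.028,0.137,0],[0,0,0],-1],[[-0.028,0.137,0],[0,0,0],-1]]'

```text
time_s: 18.5
ee_pos: [0.5111, -0.0689, 0.1151]
eef_rot: [3.142, -0.0, -2.816]
force: [0.0, 0.5, -1.2]
grip_width: 0.0258
grip_force: 30.0
```

send_rows --motion '[[[-0.028,0.137,0],[0,0,0],-1],[[-0.028,0.137,0],[0,0,0],-1],[[-0.028,0.137,0],[0,0,0],-1],[[-0.028,0.137,0],[0,0,0],-1],[[-0.028,0.137,0],[0,0,0],-1],[[-0.028,0.137,0],[0,0,0],-1],[[-0.028,0.137,0],[0,0,0],-1],[[-0.028,0.137,0],[0,0,0],-1],[[-0.028,0.137,0],[0,0,0],-1],[[-0.028,0.137,0],[0,0,0],-1],[[-0.028,0.137,0],[0,0,0],-1],[[-0.028,0.137,0],[0,0,0],-1]]'

```text
time_s: 19.7
ee_pos: [0.5049, -0.0189, 0.1152]
eef_rot: [3.142, -0.0, -2.816]
force: [0.0, 0.0, 0.0]
grip_width: 0.0257
grip_force: 30.0
```

```bash
python3 tip.py 4 | egrep -v "px$"
python3 - <<'E'
from h import *
from seam import centre,S,K,E
C=np.array([.5779,.0230]);yaw=np.radians(6.85)
for n in("top","scene"): print(n,centre(load(n+"4.npz"),S,K,C,yaw),centre(load(n+"4.npz"),K,E,C,yaw))
E
```

```text
expected tip [0.5996 0.0131 0.0694] tcp [ 0.5049 -0.0189  0.1152]
scene px 631 pred uv [349.418  263.6643]
  z+-0.004 477 [ 0.0029 -0.0031 -0.0042] with radius [-0.0002  0.0001]
  z+0.004 8 [-0.0009 -0.0027  0.0031] with radius [-0.004   0.0005]
  z+0.012 5 [ 0.0037 -0.0047  0.0143] with radius [ 0.0007 -0.0015]
  z+0.020 9 [ 0.0042 -0.004   0.0189] with radius [ 0.0012 -0.0008]
  z+0.028 12 [ 0.0027 -0.0043  0.0296] with radius [-0.0004 -0.0011]
  z+0.036 7 [ 0.0032 -0.004   0.0368] with radius [ 0.0002 -0.0009]
  z+0.044 10 [ 0.0027 -0.004   0.0425] with radius [-0.0004 -0.0008]
  z+0.052 21 [ 0.0023 -0.0039  0.0527] with radius [-0.0008 -0.0007]
  z+0.060 32 [-0.0055 -0.0049  0.06  ] with radius [-0.0085 -0.0017]
  z+0.068 50 [-0.0171 -0.0082  0.0677] with radius [-0.0202 -0.005 ]
top px 250 pred uv [314.6486 209.8484]
  z+-0.004 225 [ 0.0167 -0.0044 -0.004 ] with radius [ 0.0211 -0.0041]
  z+0.052 11 [0.0008 0.0005 0.0532] with radius [0.0052 0.0009]
  z+0.060 13 [-0.0041 -0.0014  0.0587] with radius [ 0.0003 -0.0011]
top (np.float64(nan), np.float64(nan), np.float64(nan)) (np.float64(nan), np.float64(nan), np.float64(nan))
scene (np.float64(nan), np.float64(nan), np.float64(nan)) (np.float64(0.0006124062794867481), np.float64(0.18322817643987171), np.float64(0.00022122723527219965))seam.py:13: RuntimeWarning: invalid value encountered in divide
  k=np.clip(np.median(s,1)[:,None]*.85-s,0,None);o=(k*off).sum(1)/k.sum(1)
```

View pics/tip4.png

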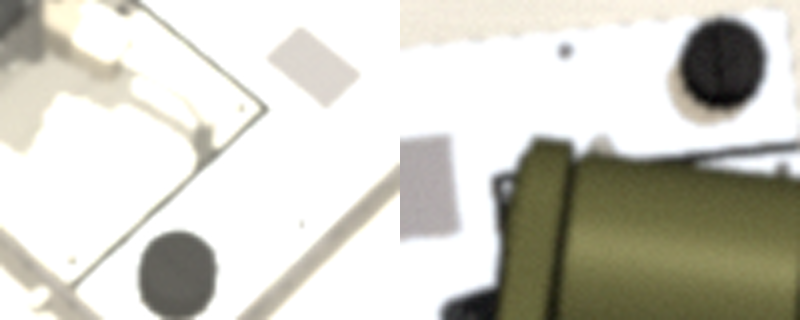

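The scene crop shows the tip on the seam at about (203,163). I'll continue to the corner and along the short leg.

send_rows --motion '[[[-0.028,0.137,0],[0,0,0],-1],[[-0.028,0.137,0],[0,0,0],-1],[[-0.028,0.137,0],[0,0,0],-1],[[-0.028,0.137,0],[0,0,0],-1],[[-0.028,0.137,0],[0,0,0],-1],[[-0.028,0.137,0],[0,0,0],-1],[[-0.028,0.137,0],[0,0,0],-1],[[-0.028,0.137,0],[0,0,0],-1],[[-0.028,0.137,0],[0,0,0],-1],[[-0.028,0.137,0],[0,0,0],-1],[[-0.03,0.137,0],[0,0,0],-1],[[-0.03,0.137,0],[0,0,0],-1]]'

```text
time_s: 21.0
ee_pos: [0.4988, 0.0311, 0.1151]
eef_rot: [3.142, -0.0, -2.816]
force: [0.3, 0.5, -1.5]
grip_width: 0.0259
grip_force: 30.0
```

send_rows --motion '[[[-0.015,0.07,0],[0,0,0],-1],[[0.07,0.015,0],[0,0,0],-1],[[0.139,0.029,0],[0,0,0],-1],[[0.139,0.029,0],[0,0,0],-1],[[0.139,0.029,0],[0,0,0],-1],[[0.139,0.029,0],[0,0,0],-1],[[0.139,0.029,0],[0,0,0],-1],[[0.139,0.029,0],[0,0,0],-1],[[0.139,0.029,0],[0,0,0],-1],[[0.139,0.029,0],[0,0,0],-1],[[0.139,0.029,0],[0,0,0],-1],[[0.139,0.029,0],[0,0,0],-1]]'

```text
time_s: 22.2
ee_pos: [0.4538, 0.0275, 0.1152]
eef_rot: [-3.142, 0.0, -2.816]
force: [0.3, 0.7, -0.7]
grip_width: 0.0259
grip_force: 30.0
```

send_rows --motion '[[[0.136,0.029,0],[0,0,0],-1],[[0.136,0.029,0],[0,0,0],-1],[[0.136,0.029,0],[0,0,0],-1],[[0.136,0.029,0],[0,0,0],-1],[[0.136,0.029,0],[0,0,0],-1],[[0.136,0.029,0],[0,0,0],-1],[[0.136,0.029,0],[0,0,0],-1],[[0.136,0.029,0],[0,0,0],-1],[[0.136,0.029,0],[0,0,0],-1],[[0.136,0.029,0],[0,0,0],-1],[[0.136,0.029,0],[0,0,0],-1],[[0.136,0.029,0],[0,0,0],-1]]'

```text
time_s: 23.4
ee_pos: [0.4041, 0.0217, 0.1152]
eef_rot: [3.142, -0.0, -2.816]
force: [0.0, 0.7, -1.1]
grip_width: 0.0261
grip_force: 30.0
```

send_rows --motion '[[[0.136,0.029,0],[0,0,0],-1],[[0.136,0.029,0],[0,0,0],-1],[[0.136,0.029,0],[0,0,0],-1],[[0.1,0.02,0],[0,0,0],-1],[[0,0,0],[0,0,0],-1]]'

```text
time_s: 23.9
ee_pos: [0.3886, 0.0199, 0.1152]
eef_rot: [3.142, -0.0, -2.816]
force: [-1.1, -0.3, -0.7]
grip_width: 0.0258
grip_force: 30.0
```

```bash
python3 tip.py 5 | egrep -v "px$"
```

```text
expected tip [0.4834 0.0519 0.0694] tcp [0.3886 0.0199 0.1152]
scene px 366 pred uv [329.1269 218.6366]
  z+-0.004 221 [ 0.0124  0.0015 -0.0042] with radius [0.0091 0.0044]
  z+0.004 4 [ 0.002  -0.0039  0.0049] with radius [-0.0013 -0.001 ]
  z+0.012 7 [ 0.0032 -0.0034  0.0134] with radius [-0.0002 -0.0006]
  z+0.020 10 [ 0.0038 -0.003   0.0205] with radius [ 0.0005 -0.0001]
  z+0.028 10 [ 0.0023 -0.0034  0.0267] with radius [-0.001  -0.0005]
  z+0.036 12 [ 0.0034 -0.0038  0.0364] with radius [ 0.0001 -0.0009]
  z+0.044 9 [ 0.0025 -0.0038  0.0428] with radius [-0.0008 -0.0009]
  z+0.052 17 [ 0.0022 -0.0044  0.0529] with radius [-0.0011 -0.0015]
  z+0.060 30 [-0.0052 -0.0056  0.0598] with radius [-0.0085 -0.0027]
  z+0.068 45 [-0.0172 -0.0077  0.0677] with radius [-0.0205 -0.0048]
top px 455 pred uv [293.8827 269.0611]
  z+-0.004 344 [ 0.0122  0.0013 -0.0041] with radius [0.0158 0.0038]
  z+0.004 4 [0.0194 0.002  0.0006] with radius [0.023  0.0045]
  z+0.052 13 [-0.0001 -0.0011  0.0532] with radius [0.0035 0.0015]
  z+0.060 30 [-0.0061 -0.0026  0.0596] with radius [-0.0025 -0.    ]
  z+0.068 59 [-0.019  -0.006   0.0675] with radius [-0.0154 -0.0034]
  z+0.076 3 [-0.0177 -0.006   0.0727] with radius [-0.0142 -0.0034]
```

View pics/tip5.png

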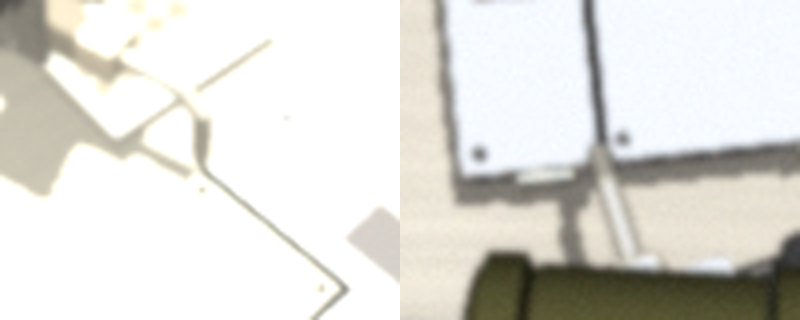

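The tip is at the seam's end: scene crop about (204,163), top crop about (597,152). I'll go 2 mm past the edge, rise slowly and return to the cradle.

send_rows --motion '[[[0.08,0.017,0],[0,0,0],-1],[[0,0,-0.1],[0,0,0],-1],[[0,0,-0.2],[0,0,0],-1],[[0,0,-0.2],[0,0,0],-1],[[0,0,-0.2],[0,0,0],-1],[[0,0,-0.2],[0,0,0],-1],[[0,0,-0.2],[0,0,0],-1],[[0,0,-0.2],[0,0,0],-1],[[0,0,-0.2],[0,0,0],-1],[[0,0,-0.2],[0,0,0],-1],[[0,0,-0.2],[0,0,0],-1],[[0,0,-0.2],[0,0,0],-1]]'

```text
time_s: 25.2
ee_pos: [0.3865, 0.0197, 0.1786]
eef_rot: [3.142, 0.0, -2.816]
force: [0.3, 0.3, -1.0]
grip_width: 0.0261
grip_force: 30.0
```

send_rows --motion '[[[0,0,-0.2],[0,0,0],-1],[[0,0,-0.2],[0,0,0],-1],[[0,0,-0.2],[0,0,0],-1],[[0,0,-0.2],[0,0,0],-1],[[0,0,-0.5],[0,0,0],-1],[[0,0,-0.6],[0,0,0],-1],[[-0.3,0.4,-0.4],[0,0,0],-1],[[-0.5,0.72,0],[0,0,0],-1],[[-0.5,0.72,0],[0,0,0],-1],[[-0.5,0.72,0],[0,0,0],-1],[[-0.5,0.72,0],[0,0,0],-1],[[-0.5,0.72,0],[0,0,0],-1]]'

```text
time_s: 26.4
ee_pos: [0.4279, 0.1613, 0.2474]
eef_rot: [3.142, -0.0, -2.816]
force: [0.0, -0.3, -1.0]
grip_width: 0.0258
grip_force: 30.0
```

send_rows --motion '[[[-0.5,0.72,0],[0,0,0],-1],[[-0.5,0.72,0],[0,0,0],-1],[[-0.5,0.72,0],[0,0,0],-1],[[-0.5,0.72,0],[0,0,0],-1],[[-0.5,0.72,0],[0,0,0],-1],[[-0.5,0.72,0],[0,0,0],-1],[[-0.4,0.5,0],[0,0,0],-1],[[0,0,0],[0,0,0],-1]]'

```text
time_s: 27.2
ee_pos: [0.4782, 0.3313, 0.2466]
eef_rot: [-3.142, -0.001, -2.815]
force: [-0.1, 0.0, -2.3]
grip_width: 0.0257
grip_force: 30.0
```

```bash
python3 o.py
```

```text
27.2 M [0.044  0.0465 0.001 ] F [-0.0991  0.0285 -2.2613] q [ 0.5429  0.3451  1.3661  0.0002  1.4312 -1.3549] tau6 0.39170868694782257 rpy [-3.1416 -0.0009 -2.8147] [0.4782 0.3313 0.2466] 29.999858736991882
```

send_rows --motion '[[[-0.055,0.1,0],[0,0,0],-1],[[0,0,0.5],[0,0,0],-1],[[0,0,0.9],[0,0,0],-1],[[0,0,0.9],[0,0,0],-1],[[0,0,0.9],[0,0,0],-1],[[0,0,0.7],[0,0,0],-1],[[0,0,0.5],[0,0,0],-1],[[0,0,0.2],[0,0,0],-1],[[0,0,0],[0,0,0],-1]]'

```text
time_s: 28.1
ee_pos: [0.4786, 0.3327, 0.109]
eef_rot: [-3.141, -0.001, -2.817]
force: [0.4, -0.3, -0.6]
grip_width: 0.0257
grip_force: 30.0
```

send_rows --motion '[[[-0.027,0.06,0],[0,0,0],-1],[[0,0,0.2],[0,0,0],-1],[[0,0,0.2],[0,0,0],-1],[[0,0,0.2],[0,0,0],-1],[[0,0,0.2],[0,0,0],-1],[[0,0,0.2],[0,0,0],-1],[[0,0,0.1],[0,0,0],-1],[[0,0,0],[0,0,0],-1]]'

```text
time_s: 28.9
ee_pos: [0.4788, 0.335, 0.0756]
eef_rot: [-3.141, -0.001, -2.816]
force: [0.2, 0.6, -1.0]
grip_width: 0.0259
grip_force: 30.0
```

send_rows --motion '[[[0,0,0.07],[0,0,0],-1],[[0,0,0.05],[0,0,0],-1],[[0,0,0.04],[0,0,0],-1],[[0,0,0],[0,0,0],-1]]'

```text
time_s: 29.3
ee_pos: [0.4789, 0.3351, 0.0712]
eef_rot: [-3.142, -0.0, -2.816]
force: [0.4, 0.0, -1.8]
grip_width: 0.0258
grip_force: 30.0
```

```bash
python3 o.py
```

```text
29.3 M [0.0275 0.0245 0.0074] F [ 0.4095  0.0315 -1.7506] q [ 0.5479  0.5152  1.5504 -0.      1.0762 -1.3483] tau6 7.302934363906388e-06 rpy [-3.1415 -0.0001 -2.8162] [0.4789 0.3351 0.0712] 29.999772012233734
```

send_rows --motion '[[[0,0,0.02],[0,0,0],-1],[[0,0,0.01],[0,0,0],-1],[[0,0,0],[0,0,0],-1]]'

```text
time_s: 29.6
ee_pos: [0.479, 0.3352, 0.0708]
eef_rot: [3.142, 0.0, -2.816]
force: [-1.5, -1.3, 3.2]
grip_width: 0.0258
grip_force: 30.0
```

Force is now +3.2 N upward, the same as when I gripped it, so the wand is seated. Opening gently and retreating.

send_rows --motion '[[[0,0,0],[0,0,0],-0.35],[[0,0,0],[0,0,0],-0.2],[[0,0,0],[0,0,0],0.1],[[0,0,0],[0,0,0],0.2],[[0,0,0],[0,0,0],0.2],[[0,0,-0.3],[0,0,0],0.2],[[0,0,-0.7],[0,0,0],0.2],[[0,0,-1],[0,0,0],0.2],[[0,0,-1],[0,0,0],0.2],[[0,0,-1],[0,0,0],0.2],[[0,0,-1],[0,0,0],0.2],[[0,0,0],[0,0,0],0.2]]'

```text
time_s: 30.8
ee_pos: [0.48, 0.3359, 0.2255]
eef_rot: [3.14, 0.007, -2.816]
force: [0.5, -0.0, 0.4]
grip_width: 0.0566
grip_force: 0.0
```

send_rows --motion '[[[1,0.3,0],[0,0,0],0.2],[[1,0.3,0],[0,0,0],0.2],[[1,0.3,0],[0,0,0],0.2],[[1,0.3,0],[0,0,0],0.2],[[1,0.3,0],[0,0,0],0.2],[[1,0.3,0],[0,0,0],0.2],[[0,0,0],[0,0,0],0.2],[[0,0,0],[0,0,0],0.2]]'

```text
time_s: 31.6
ee_pos: [0.291, 0.3289, 0.2207]
eef_rot: [3.141, 0.001, -2.815]
force: [-0.2, 0.7, -0.6]
grip_width: 0.0568
grip_force: 0.0
```

```bash
python3 o.py
python3 - <<'E'
from station import *
from h import *
for n in("scene","top"):
    c=camera(n);np.savez(n+"9.npz",**c);P=cloud(c);x,y,z=P[...,0],P[...,1],P[...,2]
    m=(z>.096)&(z<.112)&(y>.25)&(y<.45)&(x>.38)&(x<.6)
    m=cv2.morphologyEx(m.astype(np.uint8),cv2.MORPH_OPEN,np.ones((5,5)))>0
    print(n,"wand",m.sum(),cv2.minAreaRect(P[m][:,:2].astype(np.float32)*1000),np.median(z[m]))
a=[cv2.convertScaleAbs(load(n+"9.npz")["pixels"],alpha=1.4) for n in("top","scene")]
cv2.imwrite("pics/end.png",np.hstack([cv2.resize(i,(400,300),interpolation=cv2.INTER_AREA) for i in a])[...,::-1])
E
```

```text
31.6 M [ 0.0766  0.0208 -0.0089] F [-0.197   0.7332 -0.6322] q [ 0.763   0.036   1.7931 -0.0001  1.3119 -1.1341] tau6 0.12639219872653484 rpy [ 3.1414  0.0006 -2.8153] [0.291  0.3289 0.2207] 0.0
scene wand 437 ((470.55316162109375, 330.08770751953125), (118.73442840576172, 30.290647506713867), 19.60805892944336) 0.1023444406791828
top wand 864 ((468.15386962890625, 331.266845703125), (119.90409851074219, 27.148290634155273), 18.198965072631836) 0.10243466486446265
```

View pics/end.png

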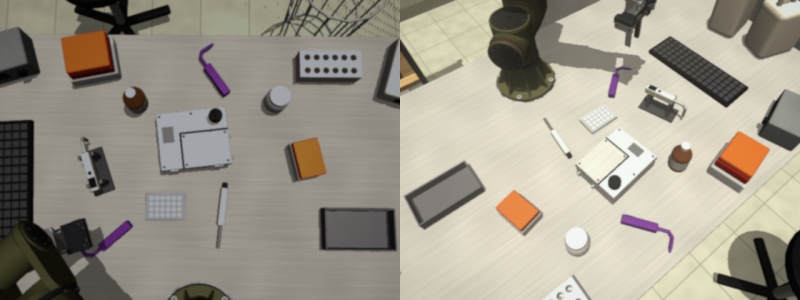

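The final pictures show the wand back in its cradle, within 1 mm of where it lay at (88,165) in the top half. The arm is clear at (70,235), and every other item is where it was. Handing in.

```bash
python3 -c "
from station import *
print(hand_in())"
```

```text
the job is handed in; nothing more can be done
None
```

I screwed the cap shut against its stop, traced the whole seam in one pass at about 4 cm/s with the tip about 4 mm above the lid, laid the wand back in its cradle within about 1 mm of where it lay, and handed the job in at about 32 s; no verdict was shown.

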